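Park a dispense coupler on the cleaning post

ROBOT

A 7-joint arm with a two-finger parallel gripper is mounted at the origin on the work surface. World frame = base frame: x ahead of the robot, y to its left, z up, the work surface at z = 0. Lengths are in m, angles in rad, forces in N, time in s.
With the tool pointing down it reaches from about 0.35 to 0.9 m from the base axis. Payload 7.2 kg.
Tool frame: the origin (TCP) lies on the front face of the gripper's body, between the roots of the fingers; the fingertips stand 73 mm ahead of it and the grasp point (between the pads) lies 54 mm ahead of it; z points along the fingers, y is the line along which they close (so a half turn about z gives the same grasp; the last joint's range is limited). The gripper opens to 85 mm and grips with 20 to 120 N. Pads are 22 mm wide; open, the fingers measure 114 mm over their backs; the gripper's body (76 mm by 85 mm) begins 54 mm behind the grasp point. The pads swing forward as they close: fully open they stand 13 mm farther back than shut.
Start: joints at [1.1, 0.411, -0.013, 1.596, 0.006, 1.134, -0.082], TCP at [0.245, -0.575, 0.304] pointing down, gripper open.
Joint ranges: [-2.95, 2.95], [-0.29, 1.99], [-1.47, 1.44], [0.14, 2.54], [-1.03, 4.17], [0.13, 1.85], [-2.86, 2.86]. Speed limits (rad/s): [2.39, 2.39, 3.01, 3.01, 3.14, 3.14, 3.14].

INTERFACE

Orientations are given as a rotation vector (axis times angle).
In Python, from rig import env, optics, order gives the robot as it stands.
- The arm moves only by the tool carry_out, never from a script. Its argument "plan" is a list that holds one entry, the list of rows, each a list of 6 numbers: the shift along the tool's x, y, z in units of 25 mm (1.0 is 25 mm), then the turn, a rotation vector about the tool's x, y, z in units of 8 degrees (1.0 is 8 degrees). In form: [[[dx, dy, dz, wx, wy, wz], ...]]. A call has 1 to 5 rows; each row shifts and turns the commanded pose from where the row before left it, along the tool's axes as they then stand; what a row does not reach is not made up. A row lasts 1/8 s, in which the tool goes at most 62.5 mm and 10.7 degrees, less where a joint would pass 70% of its speed; a pose out of reach is approached as far as the arm can. A call is refused whole if a number of a shift passes 1 or a number of a turn 1, either way. A call with a gripper value outside its range is refused whole. "hand" is the opening in per cent of the stroke, from 0 (shut) to 100 (fully open), set as the call begins (left out, the last holds). The fingers move at their own pace and stop on an object; "grip_force" is the grip in N (left out, the last holds). Time passes only in rows, so rows that do not move let the fingers close. It gives the time, the measured TCP pose, the force, the opening and the grip force at its end, in the units of the state.
- env.observe(): the state, without advancing time (a new reading comes with each control period).
- optics.read_camera(name): name is "side" or "top" or "wrist"; returns the picture (480x640x3 uint8, red, green, blue); there is no depth.
- optics.camera_model(name): a dict with "fx", "fy", "cx", "cy" (pixels), "origin" and "attitude" of the camera in the world; the wrist camera has in their place "hand_eye" (4x4, takes a point from camera to tool coordinates, whose origin is the TCP and whose axes are the flange's). Camera axes: x right, y up, looking along -z (the intrinsics and any distortion apply to the point x, -y, -z); pixel columns grow to the right and rows downward; lengths in m; the calibration is good to about 2 mm. A picture is of the moment at which its call begins: read the wrist's pose just before it. camera_model takes no time and is no camera call.
- order.hand_in(): hands the job in; it is judged then, once.
The state is a dict: "t": time; "qpos": joint angles; "joint_velocities": joint speeds; "effort": joint torques, N m; "ee_pos": TCP position; "tcp_rot": TCP orientation; "contact_force": force on the tool from outside, world axes, zero at the start; "torque": the same for the moment, N m; "opening": opening from 0.0 (shut) to 1.0 (fully open); "gripper_force": force on a finger pad.
Only numpy, scipy, OpenCV 4.12 (cv2) and the standard library are available. Lean on these libraries where they do the work, as an engineer would, in place of code of your own. Each camera call takes 0.05 s, during which the arm holds its last target. There are 200 camera calls.

TASK

Pick up the drinks-line coupler that stands on the steel bench, lower its socket over the ball on top of the cleaning post, and press it down gently until it is fully home, feeling for the stop because the post's height is not known exactly. Then let go and press the coupler's side lever all the way down so that it latches under the ball. Pressing with more than about 35 N ruins the rubber seal under the ball, so stay well below that, and leave the other things on the bench where they are.

Things in the scene. Friction and masses are not known exactly. Their poses are not given: they have to be found in the camera images.
- coupler_grip (a point): Coupler, bare aluminium, 0.60 kg, upright. Point: centre of the square grip block at its top, 70 mm above its underside. Block 30 mm along the coupler's x, 34 mm along y, 44 mm tall (48 to 92 mm above the underside, then a 6 mm cap): grasp from above, closing along y. Below it a round socket housing 48 mm wide, 48 mm tall, open below, with two 8 mm high toes reaching 48 mm out under the lever. z is up; the lever stands out to +x.
- coupler_mouth (a point): Centre of the coupler's underside, the socket's mouth (axes as the grip). A cone 40 mm wide narrows in 7 mm to a 33 mm bore, 41 mm deep. Two spring catches in the bore meet the ball about 12 mm before home and drag from there on: the coupler's weight does not pass them, a further push of about 2 to 8 N does. Home: the underside flat on the post's seal.
- lever (a joint): The coupler's latch lever, rad: 0 raised (40 degrees above level, pointing to the coupler's +x), 0.907 fully down at its stop (12 degrees below level). Stiff: about 4 N at the pad moves it, and it stays where left. Its tongue swings in under the ball: it goes fully down only with the socket home, and if closed first it keeps the ball out.
- lever_pad (a point): Middle of the upper face of the black pad near the lever's end; pad 24 mm square, 8 mm thick, its middle 54 mm from the lever's pivot. The pivot lies 26 mm out along the coupler's +x and 24 mm above its underside, its axis along the coupler's y.
- post_foot (a point): Cleaning station, fixed: dark steel plate 130 x 130 x 14 mm, upright post in its middle. Point: on the post's axis at the plate's top face. Post: sleeve 40 mm wide, then a flange 100 mm wide with a springy rubber seal as its top, a 14 mm stem and a 30 mm ball centred 20 mm above the seal. Height unknown: the seal lies anywhere from 38 to 60 mm above this point. Any turn of the coupler about the post will do.
- seal (a joint): How far the round black rubber seal on top of the post's flange is squeezed down, m: 0 free; it springs back, 14 N per mm (0.4 mm under the coupler's weight, 2.5 mm at 35 N, where it is ruined).
- detergent: Bystander: white detergent bottle, 64 mm in diameter, 170 mm tall; origin at the centre of its underside.
- jar: Bystander: glass jar, 70 mm in diameter, 90 mm tall; origin at the centre of its underside.
- wrench: Bystander: wrench 160 mm long lying on the bench; origin at its middle, underside.
- gasket: Bystander: black rubber ring, 44 mm in diameter, 8 mm high; origin at the centre of its underside.
- bung: Bystander: white plastic bung, 34 mm in diameter, 34 mm tall; origin at the centre of its underside.
- cup: Bystander: steel cup, 76 mm in diameter, 100 mm tall; origin at the centre of its underside.
- brush: Bystander: brush 180 mm long lying on the bench; origin at its middle, underside.
Not all that is in view belongs to the job. Leave any red look-alike of the part that bears coupler_grip alone.

How it is judged:
On the way, in this order (a step that is already met when the one before it is completed fails the run):
1. the coupler is lifted clear of the bench (height (world z) of coupler_mouth above 0.03 m), for 0.1 s.
2. the socket is home over the ball, underside on the seal, upright, with the lever still raised (horizontal distance between coupler_mouth and post_foot below 0.005 m and value of joint seal above 0.0001 m and height (world z) of coupler_mouth above 0.048 m and angle between coupler_mouth's own z axis and vertical below 0.07 rad and value of joint lever below 0.4 rad), for 0.2 s.
At the end, for the whole second after the job is handed in: The coupler sits home on the post: its axis within 5 mm of the post's, upright within 4 degrees, its underside down on the rubber seal (seal squeezed by at least 0.1 mm), the lever pressed down to at least 0.83 rad of its 0.907 (possible only with the ball fully in the socket) and at rest (horizontal distance between coupler_mouth and post_foot below 0.005 m and value of joint seal above 0.0001 m and height (world z) of coupler_mouth above 0.048 m and angle between coupler_mouth's own z axis and vertical below 0.07 rad and value of joint lever above 0.83 rad and velocity of joint lever below 0.05 rad/s); the robot touches nothing.
It fails at once if the rubber seal is crushed, squeezed by more than 2.5 mm (35 N) (value of joint seal above 0.0025 m).
It fails at once if a bystander is moved by more than 30 mm (distance of any of detergent, jar, wrench, gasket, bung, cup, brush from where it was at the start of the episode above 0.03 m).
It also fails if it takes over 67 s, if anything falls off the work surface, if the arm or the gripper's body presses on something with over 40 N, if the wrist force passes 120 N, or if a joint passes its speed limit or range.

## Working session

There is one attempt and no reset: what is moved stays moved. The work goes in short steps, Python scripts to look and compute and a tool call to move; the robot and the scene stay as the last step left them, time stands still between calls to the robot, and variables do not carry over. Pictures are saved under pics/ and viewed, at most 10 in all, crops included, and the job is handed in when it is done.

Besides the shell and the picture viewer there is one more tool, called after "Call:" as name([rows], argument=value, ...), one row to a line, values as JSON. carry_out: Moves the arm, as the interface text tells. Its arguments: {"type":"object","properties":{"plan":{"type":"array"},"hand":{"type":"number"},"grip_force":{"type":"number"}},"required":["plan"]}

```bash
mkdir -p pics; python3 - <<'E'
from rig import env, optics, order
import cv2
s=env.observe();print({k:s[k] for k in('t','ee_pos','tcp_rot','contact_force','opening')})
for n in('side','top','wrist'):
    m=optics.camera_model(n);print(n,m)
    im=optics.read_camera(n);cv2.imwrite(f'pics/{n}0.png',im[:,:,::-1])
E
```

```text
{'t': 0.0, 'ee_pos': array([ 0.24484359, -0.57462501,  0.30305338]), 'tcp_rot': array([-3.07653323e+00, -6.28211897e-01,  6.60660614e-04]), 'contact_force': array([ 0.3331212 , -0.51336315, -0.01672244]), 'opening': 0.9963833186287305}
side {'fx': 577.7424829669634, 'fy': 577.7424829669634, 'cx': 324.5116223821868, 'cy': 230.08855927409826, 'origin': array([0.10643815, 0.76306423, 0.73401872]), 'attitude': array([ 0.32994172, -1.1641781 , -2.32359882])}
top {'fx': 446.5916080621279, 'fy': 446.5916080621279, 'cx': 323.70201545196187, 'cy': 239.20978907166108, 'origin': array([ 0.53702102, -0.00870299,  1.15995663]), 'attitude': array([ 0.02901374, -0.02299278, -1.55597104])}
wrist {'fx': 350.6671352225185, 'fy': 350.6671352225185, 'cx': 325.9517526416457, 'cy': 236.46731832783377, 'hand_eye': array([[-5.22613833e-04,  9.49145929e-01,  3.14836039e-01,
         8.04274286e-02],
       [ 9.99999621e-01,  2.76797823e-04,  8.25483983e-04,
        -2.73274909e-05],
       [ 6.96358832e-04,  3.14836351e-01, -9.49145714e-01,
        -7.04506874e-02],
       [ 0.00000000e+00,  0.00000000e+00,  0.00000000e+00,
         1.00000000e+00]])}
```

View pics/top0.png

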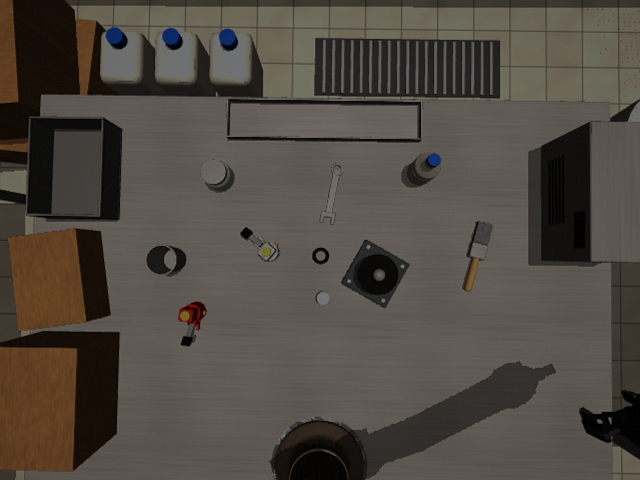

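View pics/side0.png

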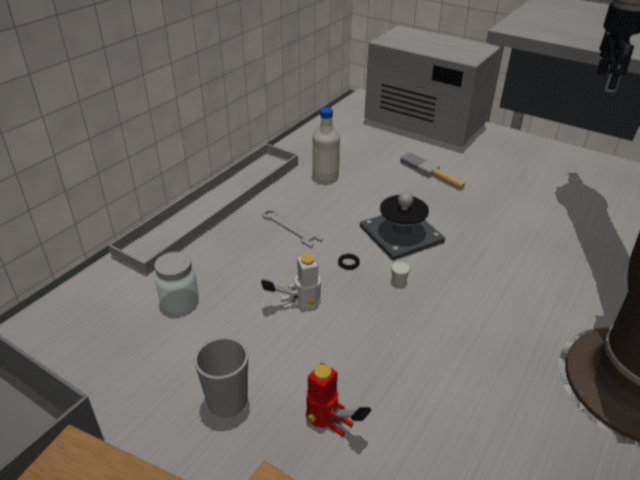

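The candidates are the bare-aluminium coupler with a yellow cap at top (266,251) / side (308,280), and the red look-alike at top (190,315) / side (322,395). I choose the aluminium one. The post's ball is at top (379,274) / side (405,201), and the coupler's black pad is at top (247,233) / side (268,286).

```bash
cat > h.py <<'E'
import numpy as np, cv2
from scipy.spatial.transform import Rotation as R
from rig import env, optics, order
def cam(n,s=None):
    m=optics.camera_model(n)
    if n!='wrist': return m,np.array(m['origin']),R.from_rotvec(m['attitude']).as_matrix()
    H=np.array(m['hand_eye']);T=R.from_rotvec(s['tcp_rot']).as_matrix()
    return m,s['ee_pos']+T@H[:3,3],T@H[:3,:3]
def ray(n,u,v,s=None):
    m,o,A=cam(n,s);d=A@np.array([(u-m['cx'])/m['fx'],-(v-m['cy'])/m['fy'],-1]);return o,d/np.linalg.norm(d)
def plane(n,u,v,z,s=None):
    o,d=ray(n,u,v,s);return o+d*(z-o[2])/d[2]
def tri(r1,r2):
    (o1,d1),(o2,d2)=r1,r2
    t=np.linalg.lstsq(np.c_[d1,-d2],o2-o1,rcond=None)[0]
    a,b=o1+d1*t[0],o2+d2*t[1];return (a+b)/2,np.linalg.norm(a-b)
def blob(mask,box):
    x0,y0,x1,y1=box;m=np.zeros(mask.shape,np.uint8);m[y0:y1,x0:x1]=mask[y0:y1,x0:x1]
    n,l,st,c=cv2.connectedComponentsWithStats(m)
    i=1+np.argmax(st[1:,4]);return c[i],st[i]
E
python3 - <<'E'
from h import *
I={n:cv2.imread(f'pics/{n}0.png') for n in('top','side')}
hs={n:cv2.cvtColor(I[n],cv2.COLOR_BGR2HSV) for n in I}
yel={n:cv2.inRange(hs[n],(18,110,90),(35,255,255)) for n in I}
blk={n:cv2.inRange(hs[n],(0,0,0),(180,255,45)) for n in I}
ct,a=blob(yel['top'],(245,235,285,270));cs,b=blob(yel['side'],(290,245,330,270))
print('cap',ct,a,cs,b,tri(ray('top',*ct),ray('side',*cs)),plane('top',*ct,.098))
pt,a=blob(blk['top'],(236,222,256,243));ps,b=blob(blk['side'],(255,272,280,296))
print('pad',pt,a,ps,b,tri(ray('top',*pt),ray('side',*ps)))
# plate corners and seal
dt,a=blob(cv2.inRange(hs['top'],(0,0,0),(180,255,75)),(335,232,415,312))
g=cv2.inRange(hs['top'],(0,0,0),(180,255,75));m=np.zeros_like(g);m[232:312,335:415]=g[232:312,335:415]
c=max(cv2.findContours(m,0,2)[0],key=cv2.contourArea);r=cv2.minAreaRect(c);print('plate',r,plane('top',*r[0],.014))
print([plane('top',*q,.014).round(3) for q in cv2.boxPoints(r)])
A=cv2.resize(I['top'][215:315,225:425],(800,400),interpolation=2);B=cv2.resize(I['side'][180:320,250:450],None,fx=4,fy=4,interpolation=2)[:,:800]
cv2.imwrite('pics/crop1.png',cv2.convertScaleAbs(B,alpha=1.3))
cv2.imwrite('pics/crop2.png',cv2.convertScaleAbs(A,alpha=1.3))
E
```

```text
cap [265.5        251.14285714] [261 247  10   9  70] [307.33333333 258.82795699] [302 255  12   9  93] (array([0.54208703, 0.13412356, 0.09544069]), np.float64(0.0006010745766764765)) [0.54181905 0.13362224 0.098     ]
pad [245.92134831 233.01123596] [240 228  13  11  89] [267.83146067 285.60674157] [262 281  13  10  89] (array([0.58689577, 0.18962952, 0.0523828 ]), np.float64(0.0013550504010737573))
plate ((374.523193359375, 273.4591064453125), (52.087135314941406, 51.664039611816406), 29.577838897705078) [ 0.48920645 -0.13539561  0.014     ]
[array([ 0.463, -0.045,  0.014]), array([ 0.579, -0.109,  0.014]), array([ 0.515, -0.226,  0.014]), array([ 0.4  , -0.162,  0.014])]
```

View pics/crop1.png

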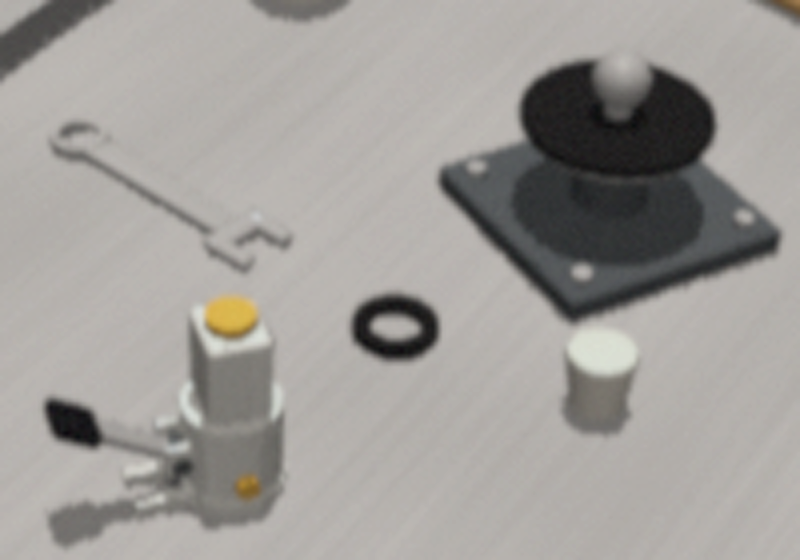

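View pics/crop2.png

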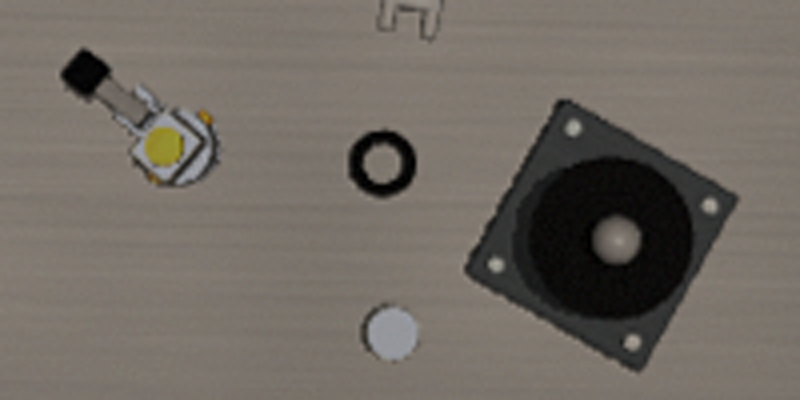

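Crop 1 confirms the choice: a bare-metal coupler with a yellow cap, its lever raised and pointing away from the post. Next I measure the ball and work out the move.

```bash
cat >> h.py <<'E'
def go(p,yaw,s=None):
    """remaining: tool z turn in units (x axis to yaw deg), then shift in tool axes after that turn, units"""
    s=s or env.observe();T=R.from_rotvec(s['tcp_rot']).as_matrix()
    y0=np.degrees(np.arctan2(T[1,0],T[0,0]));turn=-((yaw-y0+180)%360-180)
    c,q=np.cos(np.radians(yaw)),np.sin(np.radians(yaw));X=np.array([[c,q,0],[q,-c,0],[0,0,-1]]).T
    print('t %.2f'%s['t'],'pos',s['ee_pos'].round(4),'yaw %.2f'%y0,'tilt',T[:,2].round(4),'F',s['contact_force'].round(1),'open %.3f'%s['opening'])
    print('turn wz units %.3f'%(turn/8),'shift units',(X.T@(np.array(p)-s['ee_pos'])/.025).round(3))
E
python3 - <<'E'
from h import *
I={n:cv2.imread(f'pics/{n}0.png') for n in('top','side')}
P={}
for n,bx in(('top',(362,258,396,292)),('side',(395,190,416,212))):
    g=cv2.inRange(cv2.cvtColor(I[n],cv2.COLOR_BGR2GRAY),75,255)
    if n=='side': g[209:]=0
    x0,y0,x1,y1=bx;m=np.zeros_like(g);m[y0:y1,x0:x1]=g[y0:y1,x0:x1]
    c=max(cv2.findContours(m,0,1)[0],key=cv2.contourArea);e=cv2.minEnclosingCircle(c);print(n,e,cv2.boundingRect(c));P[n]=e[0]
print('ball',tri(ray('top',*P['top']),ray('side',*P['side'])),plane('top',*P['top'],.082))
go((.542,.134,.25),51.)
E
```

```text
top ((379.68182373046875, 274.68182373046875), 4.047844409942627) (376, 271, 8, 8)
side ((405.0, 193.0), 10.440406799316406) (395, 190, 21, 14)
ball (array([ 0.49128565, -0.137295  ,  0.10216954]), np.float64(0.0024665546938998405)) [ 0.48929064 -0.14032377  0.082     ]
t 0.15 pos [ 0.2449 -0.5747  0.3033] yaw 23.08 tilt [-5.0e-04  1.1e-03 -1.0e+00] F [-0.4 -0.4 -0.2] open 1.001
turn wz units -3.490 shift units [29.511 -8.604  2.13 ]
```

Call:
carry_out([
  [[0.5,-0.15,0,0,0,-0.87],[0.8,-0.2,0,0,0,-0.87],[0.9,-0.2,0,0,0,-0.87],[0.95,-0.28,0,0,0,-0.87],[0.98,-0.29,0,0,0,0]],
])

```text
t: 0.78
ee_pos: [0.3072, -0.4889, 0.3035]
tcp_rot: [-2.835, -1.353, -0.0]
contact_force: [-0.0, 0.2, -0.1]
opening: 1.003
gripper_force: 0.0
```

Call:
carry_out([
  [[1,-0.29,0,0,0,0],[1,-0.29,0,0,0,0],[1,-0.29,0,0,0,0],[1,-0.29,0,0,0,0],[1,-0.29,0,0,0,0]],
])

```text
t: 1.4
ee_pos: [0.3577, -0.3689, 0.3037]
tcp_rot: [-2.836, -1.35, 0.0]
contact_force: [-1.1, -0.1, -0.2]
opening: 0.997
gripper_force: 0.0
```

Call:
carry_out([
  [[1,-0.29,0,0,0,0],[1,-0.29,0,0,0,0],[1,-0.29,0,0,0,0],[1,-0.29,0,0,0,0],[0.8,-0.29,0,0,0,0]],
])

```text
t: 2.02
ee_pos: [0.4053, -0.2527, 0.3038]
tcp_rot: [-2.836, -1.351, 0.0]
contact_force: [-0.9, -0.6, -0.2]
opening: 1.003
gripper_force: 0.0
```

```bash
python3 - <<'E'
from h import *
go((.542,.134,.25),51.)
s=env.observe();im=optics.read_camera('wrist');np.save('w1.npy',{'s':s},allow_pickle=True);cv2.imwrite('pics/w1.png',im[:,:,::-1])
E
```

```text
t 2.02 pos [ 0.4053 -0.2527  0.3038] yaw 50.96 tilt [-1.e-04  2.e-04 -1.e+00] F [-0.9 -0.6 -0.2] open 1.003
turn wz units -0.006 shift units [15.461 -5.485  2.151]
```

View pics/w1.png

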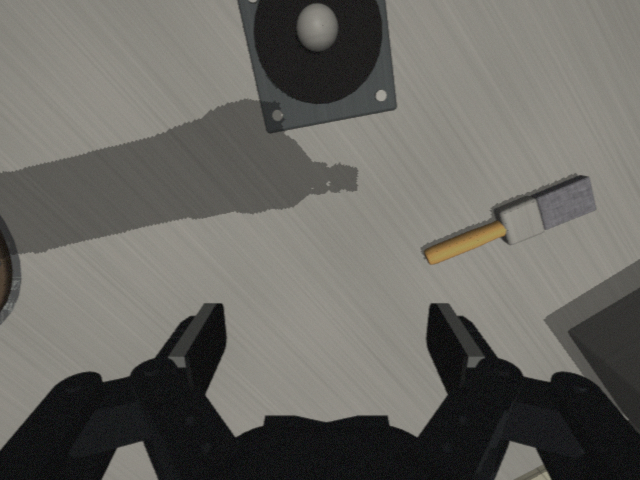

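The wrist view shows the ball at about (318,27) on the black seal, and the brush at right. I go on and take a second view for the baseline.

Call:
carry_out([
  [[1,-0.35,0,0,0,0],[1,-0.35,0,0,0,0],[1,-0.35,0,0,0,0],[0.6,-0.35,0,0,0,0]],
])

```text
t: 2.58
ee_pos: [0.4348, -0.161, 0.3038]
tcp_rot: [-2.836, -1.352, 0.0]
contact_force: [-0.7, 0.4, 0.9]
opening: 1.001
gripper_force: 0.0
```

```bash
python3 - <<'E'
from h import *
s2=env.observe();im=optics.read_camera('wrist')[:,:,::-1];cv2.imwrite('pics/w2.png',im)
s1=np.load('w1.npy',allow_pickle=True).item()['s']
rs=[]
for f,s in(('w1',s1),('w2',s2)):
    g=cv2.cvtColor(cv2.imread(f'pics/{f}.png'),cv2.COLOR_BGR2GRAY)
    b=cv2.inRange(cv2.GaussianBlur(g,(3,3),0),65,255);best=None
    for c in cv2.findContours(b,1,1)[0]:
        (x,y),r=cv2.minEnclosingCircle(c)
        if 14<r<32 and y<250 and cv2.contourArea(c)>.7*np.pi*r*r: print(f,x,y,r,cv2.contourArea(c)); best=(x,y) if best is None else best
    rs.append(best and (s['ee_pos'],ray('wrist',*best,s)))
p=tri(rs[0][1],rs[1][1]);print(p)
for z in(.086,p[0][2]): print([plane('wrist',*0*[1] or b,z,s) for b,s in []])
for (_,(o,d)) in rs: print([ (o+d*(z-o[2])/d[2]).round(4) for z in(.076,.086,.092)])
go((.542,.134,.25),51.)
E
```

```text
w1 317.0 25.733333587646484 22.821239471435547 1403.0
w2 362.0 155.5 19.006677627563477 1052.0
(array([ 0.49065198, -0.13657762,  0.09203239]), np.float64(0.0001698080063859273))
[]
[]
[array([ 0.4927, -0.1336,  0.076 ]), array([ 0.4915, -0.1355,  0.086 ]), array([ 0.4907, -0.1366,  0.092 ])]
[array([ 0.4909, -0.1387,  0.076 ]), array([ 0.4907, -0.1374,  0.086 ]), array([ 0.4906, -0.1366,  0.092 ])]
t 2.62 pos [ 0.435  -0.159   0.3038] yaw 51.07 tilt [-0.     0.001 -1.   ] F [-0.5  2.2  1.2] open 0.999
turn wz units 0.009 shift units [11.803 -4.049  2.153]
```

Call:
carry_out([
  [[1,-0.5,0.2,0,0,0],[1,-0.5,0.2,0,0,0],[1,-0.5,0.2,0,0,0],[1,-0.5,0.2,0,0,0],[1,-0.5,0.2,0,0,0]],
])

```text
t: 3.25
ee_pos: [0.4649, -0.0256, 0.2787]
tcp_rot: [2.837, 1.349, -0.001]
contact_force: [0.2, 0.3, 0.3]
opening: 1.0
gripper_force: 0.0
```

Call:
carry_out([
  [[1,-0.5,0.2,0,0,0],[1,-0.5,0.2,0,0,0],[1,-0.5,0.2,0,0,0],[0.5,0,0,0,0,0],[0,0,0,0,0,0]],
])

```text
t: 3.88
ee_pos: [0.4915, 0.0657, 0.2639]
tcp_rot: [2.836, 1.351, 0.0]
contact_force: [0.1, 0.2, -0.5]
opening: 1.0
gripper_force: 0.0
```

```bash
python3 - <<'E'
from h import *
s=env.observe();im=optics.read_camera('wrist')[:,:,::-1];cv2.imwrite('pics/w3.png',im)
h=cv2.cvtColor(im,cv2.COLOR_BGR2HSV)
c,st=blob(cv2.inRange(h,(18,110,90),(35,255,255)),(200,60,440,330));print('cap',c,st);cap=plane('wrist',*c,.098,s);print(cap)
p,st=blob(cv2.inRange(h,(0,0,0),(180,255,45)),(230,0,420,200));print('pad',p,st);pad=plane('wrist',*p,.0587,s);print(pad)
d=pad-cap;print('yaw',np.degrees(np.arctan2(d[1],d[0])),np.hypot(*d[:2]))
go((*cap[:2],.126),51.)
E
```

```text
cap [321.35840297 112.72980501] [ 304   94   36   39 1077]
[0.54254714 0.13380921 0.098     ]
pad [321.60570687  11.30220493] [305   0  34  24 771]
[0.5841598 0.1851469 0.0587   ]
yaw 50.972898890707256 0.06608458304962078
t 3.92 pos [0.4912 0.0651 0.2638] yaw 50.88 tilt [-3.e-04 -5.e-04 -1.e+00] F [ 0.2  0.3 -0.1] open 1.003
turn wz units -0.015 shift units [ 3.431 -0.133  5.513]
```

View pics/w3.png

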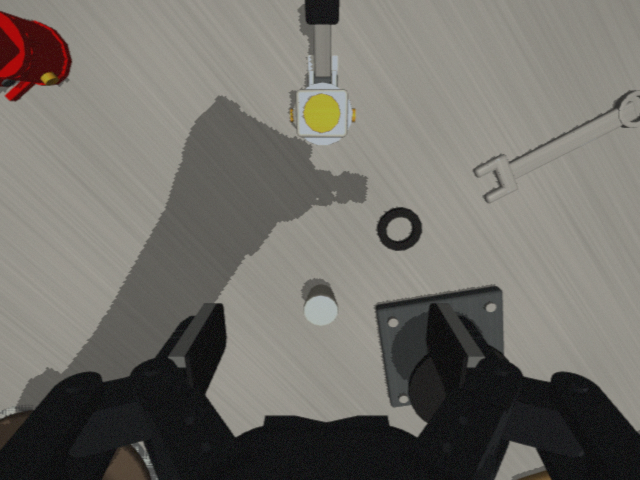

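The wrist view shows the yellow cap at (321,113) and the lever straight ahead at (322,11), so the coupler is aligned with the tool's x and the fingers will close along its y.

Call:
carry_out([
  [[0.9,-0.07,0,0,0,0],[0.9,-0.06,0,0,0,0],[0.9,0,0.3,0,0,0],[0.73,0,0.6,0,0,0],[0,0,0.9,0,0,0]],
])

```text
t: 4.55
ee_pos: [0.5436, 0.1344, 0.219]
tcp_rot: [2.837, 1.349, 0.003]
contact_force: [0.1, -0.3, -0.2]
opening: 0.999
gripper_force: 0.0
```

Call:
carry_out([
  [[0,0,0.9,0,0,0],[0,0,0.9,0,0,0],[0,0,0.9,0,0,0],[0,0,0.7,0,0,0],[0,0,0.3,0,0,0]],
])

```text
t: 5.18
ee_pos: [0.5423, 0.1337, 0.1255]
tcp_rot: [2.837, 1.349, -0.002]
contact_force: [-0.6, -0.4, 0.1]
opening: 0.999
gripper_force: 0.0
```

```bash
python3 -c "
from h import *
go((.5425,.1338,.126),51.)"
```

```text
t 5.17 pos [0.5423 0.1337 0.1255] yaw 50.86 tilt [-1.1e-03 -8.0e-04 -1.0e+00] F [-0.6 -0.4  0.1] open 0.999
turn wz units -0.017 shift units [ 0.009  0.005 -0.02 ]
```

Call:
carry_out([
  [[0,0,0,0,0,0],[0,0,0,0,0,0],[0,0,0,0,0,0],[0,0,0,0,0,0],[0,0,0,0,0,0]],
], hand=0, grip_force=70)

```text
t: 5.8
ee_pos: [0.5429, 0.135, 0.1273]
tcp_rot: [2.836, 1.35, 0.002]
contact_force: [-0.7, -0.6, 6.4]
opening: 0.391
gripper_force: 69.5
```

Call:
carry_out([
  [[0,0,0,0,0,0],[0,0,0,0,0,0],[0,0,0,0,0,0],[0,0,0,0,0,0]],
])

```text
t: 6.3
ee_pos: [0.5429, 0.135, 0.1273]
tcp_rot: [2.836, 1.35, 0.002]
contact_force: [-0.3, -0.6, 5.9]
opening: 0.395
gripper_force: 69.5
```

Call:
carry_out([
  [[0,0,-0.5,0,0,0],[0,0,-1,0,0,0],[0,0,-1,0,0,0],[0,0,-1,0,0,0],[0,0,-1,0,0,0]],
])

```text
t: 6.92
ee_pos: [0.5418, 0.1345, 0.2396]
tcp_rot: [-2.836, -1.351, 0.002]
contact_force: [0.5, -0.3, -5.8]
opening: 0.389
gripper_force: 70.4
```

Call:
carry_out([
  [[0,0,-1,0,0,0],[0,0,-0.5,0,0,0],[0,0,0,0,0,0],[0,0,0,0,0,0]],
])

```text
t: 7.42
ee_pos: [0.5419, 0.1345, 0.2752]
tcp_rot: [-2.836, -1.35, 0.003]
contact_force: [-0.4, -0.3, -5.6]
opening: 0.391
gripper_force: 70.8
```

```bash
python3 -c "
from h import *
go((.4905,-.137,.275),51.)"
```

```text
t 7.42 pos [0.5419 0.1345 0.2752] yaw 50.92 tilt [-1.9e-03 -6.0e-04 -1.0e+00] F [-0.4 -0.3 -5.6] open 0.391
turn wz units -0.010 shift units [-9.732e+00  5.236e+00  9.000e-03]
```

Call:
carry_out([
  [[-0.5,0.3,0,0,0,0],[-0.9,0.5,0,0,0,0],[-0.9,0.5,0,0,0,0],[-0.9,0.5,0,0,0,0],[-0.9,0.5,0,0,0,0]],
])

```text
t: 8.05
ee_pos: [0.5217, 0.0169, 0.2757]
tcp_rot: [-2.837, -1.349, 0.002]
contact_force: [1.5, -0.5, -5.7]
opening: 0.388
gripper_force: 70.7
```

Call:
carry_out([
  [[-0.9,0.5,0,0,0,0],[-0.9,0.5,0,0,0,0],[-0.9,0.5,0,0,0,0],[-0.9,0.5,0,0,0,0],[-0.9,0.5,0,0,0,0]],
])

```text
t: 8.68
ee_pos: [0.499, -0.1096, 0.2757]
tcp_rot: [-2.837, -1.349, 0.002]
contact_force: [-0.4, 0.5, -5.7]
opening: 0.394
gripper_force: 70.7
```

Call:
carry_out([
  [[-0.7,0.3,0,0,0,0],[-0.4,0.14,0,0,0,0],[0,0,0,0,0,0],[0,0,0,0,0,0]],
])

```text
t: 9.18
ee_pos: [0.4914, -0.1352, 0.2763]
tcp_rot: [-2.835, -1.352, -0.001]
contact_force: [0.2, 0.4, -4.9]
opening: 0.389
gripper_force: 70.7
```

```bash
python3 - <<'E'
from h import *
go((.4905,-.137,.275),51.)
im=optics.read_camera('side')[:,:,::-1];cv2.imwrite('pics/s2.png',im)
cv2.imwrite('pics/s2c.png',cv2.convertScaleAbs(cv2.resize(im[120:260,320:490],None,fx=4,fy=4,interpolation=2),alpha=1.4))
m,o,A=cam('side')
def pr(p): q=A.T@(np.array(p)-o);return (m['cx']+m['fx']*q[0]/-q[2],m['cy']-m['fy']*q[1]/-q[2])
p=env.observe()['ee_pos']
for q in((p[0],p[1],p[2]-.1273),(.4906,-.1366,.09),(.4906,-.1366,.125)): u=np.array(pr(q));print(u.round(1),((u-[320,120])*4).round(0))
E
```

```text
t 9.18 pos [ 0.4914 -0.1352  0.2763] yaw 50.97 tilt [ 1.e-04  5.e-04 -1.e+00] F [ 0.2  0.4 -4.9] open 0.389
turn wz units -0.003 shift units [-0.078  0.017  0.053]
[407.4 173.3] [350. 213.]
[405.2 198.3] [341. 313.]
[406.9 183.6] [348. 254.]
```

View pics/s2c.png

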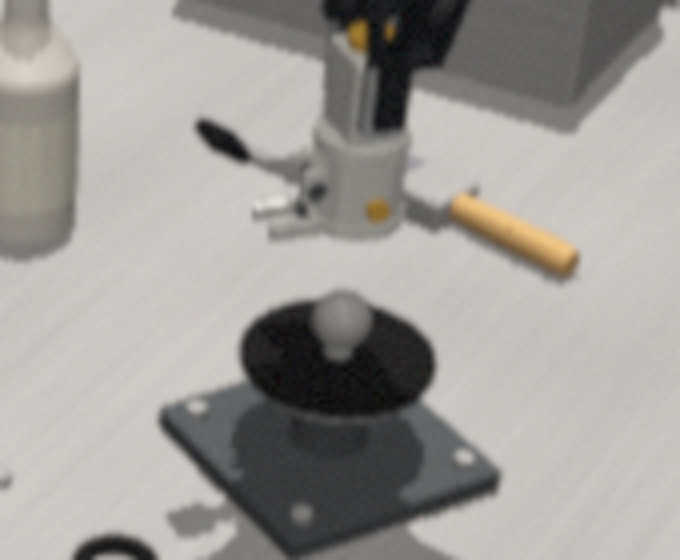

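The side view has the ball at crop (342,321) and the housing's mouth at about (360,215), where the pose predicts x = 350. So the coupler may sit a few mm towards the tool's −x. I check this numerically against the first side picture.

```bash
python3 - <<'E'
from h import *
m,o,A=cam('side')
def pr(p): q=A.T@(np.array(p)-o);return np.array((m['cx']+m['fx']*q[0]/-q[2],m['cy']-m['fy']*q[1]/-q[2]))
p=env.observe()['ee_pos'];print(p)
for f,(x,y),z0,cx in(('side0',(.5425,.1338),0,308),('s2',p[:2],p[2]-.1273,410)):
    g=cv2.cvtColor(cv2.imread(f'pics/{f}.png'),cv2.COLOR_BGR2GRAY).astype(int)
    for h in(.042,.03,.02):
        u=pr((x,y,z0+h));r=int(round(u[1]));print(f,h,u.round(1),'scale mm/px %.2f'%(1000*np.linalg.norm(np.array((x,y,z0+h))-o)/m['fx']));print(int(u[0])-18,g[r,int(u[0])-18:int(u[0])+22])
g=cv2.cvtColor(cv2.imread('pics/s2.png'),cv2.COLOR_BGR2GRAY).astype(int)
for r in(199,200,201):print(390,g[r,390:420])
print(g[188:214,405])
E
```

```text
[ 0.49146425 -0.13510688  0.27637913]
side0 0.042 [307.6 281.8] scale mm/px 1.79
289 [136 137 137 138 138 136 143 161 162 145 123 101  83  87  91  93  91  93
  94  93  93  93  93  92  93  94  93  94 114 150 152 129 131 137 137 138
 137 135 134 134]
side0 0.03 [307.6 286.8] scale mm/px 1.80
289 [112 109 101  89  83  88  91  89  86  95 103 105 104 106 109 109 108 108
 108 108 108 108 109 107 104 102  98  89  86  84  86  98 126 135 135 137
 137 137 139 137]
side0 0.02 [307.6 290.9] scale mm/px 1.81
289 [119 123 130 128 128 138 143 142 117  91  86  89  93  94  94  93  93  95
  95  95  95  92  92  91  90  91  86  82  80  79  80  99 129 138 138 138
 136 137 137 136]
s2 0.042 [409.6 154.3] scale mm/px 1.93
391 [141 140 143 142 141 142 135 106  92 102 109 113 113 110  96  85  88  93
  91  87  83  82  81  83  83  83  87  91  93 101 104 114 136 141 142 142
 142 142 143 144]
s2 0.03 [408.9 159.8] scale mm/px 1.95
390 [ 90  89  89  90  90  85  81  88  97  98  97  93  88  88  90  94  97  97
  98  96  96  96  96  95  94  94  91  93  93  89  86  94 109 114 118 125
 134 138 140 141]
s2 0.02 [408.4 164.3] scale mm/px 1.95
390 [113  91  78  79  78  77  93  99  98  96  94  91  86  87  88  94  96  98
  96  97  96  96  94  95  93  94  93  91  86  84  96 122 137 141 140 140
 140 139 141 141]
390 [ 26  27  23  21  25  25  24  35  55  70  79  86  90  90  94  99 100  96
  93  90  85  79  66  40  27  26  28  37  53  75]
390 [23 23 19 18 19 20 24 35 52 67 76 82 87 90 92 96 95 94 92 86 82 76 61 36
 21 24 26 27 26 39]
390 [15 15 15 11 18 15 13 32 48 63 73 80 82 87 88 91 90 88 87 83 80 70 55 33
 25 27 24 24 23 28]
[142 141 139 132 114  94  93  99 102 102 100  99  96  91  86  79  73  69
  65  69  71  60  40  17  14  17]
```

The side view agrees with the pose: housing edges within 1 px, ball x within 0.3 px, seal at about z 0.067–0.070. I lower with force checks.

Call:
carry_out([
  [[0,0,0.5,0,0,0],[0,0,0.6,0,0,0],[0,0,0.5,0,0,0],[0,0,0.3,0,0,0],[0,0,0,0,0,0]],
])

```text
t: 9.85
ee_pos: [0.491, -0.1359, 0.2281]
tcp_rot: [-2.835, -1.35, 0.002]
contact_force: [-0.1, 0.7, -5.6]
opening: 0.386
gripper_force: 70.5
```

Call:
carry_out([
  [[0,0,0.15,0,0,0],[0,0,0.15,0,0,0],[0,0,0.15,0,0,0],[0,0,0,0,0,0]],
])

```text
t: 10.35
ee_pos: [0.4911, -0.136, 0.2174]
tcp_rot: [-2.836, -1.35, 0.001]
contact_force: [-0.4, 0.2, -6.0]
opening: 0.389
gripper_force: 70.6
```

Mouth at about z 0.090, with no contact yet. I continue in smaller steps.

Call:
carry_out([
  [[0,0,0.12,0,0,0],[0,0,0.12,0,0,0],[0,0,0,0,0,0]],
])

```text
t: 10.72
ee_pos: [0.4911, -0.136, 0.2114]
tcp_rot: [-2.836, -1.35, 0.001]
contact_force: [-0.4, -0.3, -5.7]
opening: 0.387
gripper_force: 70.6
```

Call:
carry_out([
  [[0,0,0.1,0,0,0],[0,0,0.1,0,0,0],[0,0,0,0,0,0]],
])

```text
t: 11.1
ee_pos: [0.4911, -0.136, 0.2064]
tcp_rot: [-2.836, -1.35, 0.001]
contact_force: [0.3, 0.1, -5.9]
opening: 0.387
gripper_force: 70.6
```

Call:
carry_out([
  [[0,0,0.08,0,0,0],[0,0,0.08,0,0,0],[0,0,0,0,0,0]],
])

```text
t: 11.48
ee_pos: [0.4915, -0.1358, 0.2027]
tcp_rot: [2.836, 1.351, 0.001]
contact_force: [0.7, 0.5, -3.6]
opening: 0.388
gripper_force: 71.1
```

Call:
carry_out([
  [[0,0,0.08,0,0,0],[0,0,0.08,0,0,0],[0,0,0,0,0,0]],
])

```text
t: 11.85
ee_pos: [0.4913, -0.1358, 0.198]
tcp_rot: [-2.836, -1.351, -0.0]
contact_force: [-0.1, 0.9, -2.1]
opening: 0.392
gripper_force: 71.8
```

The catch drag has begun (Fz −5.8 → −2), so home should be about 12 mm below TCP z 0.204.

Call:
carry_out([
  [[0,0,0.08,0,0,0],[0,0,0.04,0,0,0],[0,0,0,0,0,0]],
])

```text
t: 12.22
ee_pos: [0.4907, -0.1364, 0.1948]
tcp_rot: [-2.836, -1.35, 0.002]
contact_force: [1.1, -0.0, -7.3]
opening: 0.393
gripper_force: 71.3
```

Call:
carry_out([
  [[0,0,0.04,0,0,0],[0,0,0.04,0,0,0],[0,0,0,0,0,0]],
])

```text
t: 12.6
ee_pos: [0.491, -0.1362, 0.1939]
tcp_rot: [2.836, 1.35, -0.001]
contact_force: [-2.2, -0.2, -2.5]
opening: 0.387
gripper_force: 71.7
```

Call:
carry_out([
  [[0,0,0.04,0,0,0],[0,0,0,0,0,0]],
])

```text
t: 12.85
ee_pos: [0.4911, -0.1362, 0.1935]
tcp_rot: [2.836, 1.35, -0.001]
contact_force: [-5.0, -0.6, 6.8]
opening: 0.388
gripper_force: 73.4
```

Call:
carry_out([
  [[0,0,0.04,0,0,0],[0,0,0,0,0,0]],
])

```text
t: 13.1
ee_pos: [0.4911, -0.1363, 0.1931]
tcp_rot: [2.836, 1.35, -0.001]
contact_force: [-9.1, -1.2, 15.2]
opening: 0.391
gripper_force: 74.2
```

The stop is felt: net 21 N on the seal, stiff rise. I ease off, then look before releasing.

Call:
carry_out([
  [[0,0,-0.04,0,0,0],[0,0,0,0,0,0]],
])

```text
t: 13.35
ee_pos: [0.491, -0.1363, 0.1936]
tcp_rot: [2.836, 1.35, -0.001]
contact_force: [-7.1, -0.7, 9.4]
opening: 0.393
gripper_force: 73.3
```

```bash
python3 - <<'E'
from h import *
s=env.observe();print(s['torque'],s['contact_force'],s['tcp_rot'])
im=optics.read_camera('side')[:,:,::-1];cv2.imwrite('pics/s3.png',im)
cv2.imwrite('pics/s3c.png',cv2.convertScaleAbs(cv2.resize(im[130:260,330:490],None,fx=4.6,fy=4.6,interpolation=2),alpha=1.4))
E
```

```text
[0.14923532 1.89638841 0.11491506] [-7.10541804 -0.65690211  9.3993667 ] [ 2.83599401e+00  1.34987282e+00 -1.02397517e-03]
```

View pics/s3c.png

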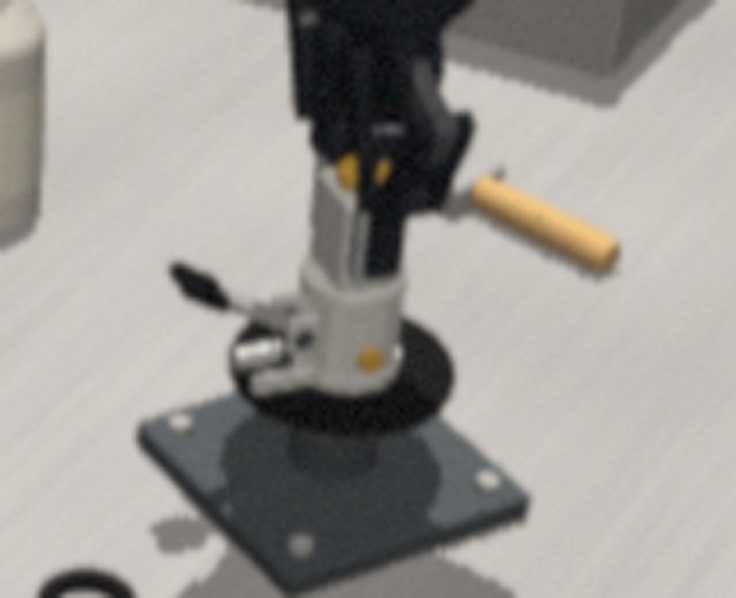

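The coupler sits on the black seal with its lever raised at (200,285). I let go.

Call:
carry_out([
  [[0,0,-0.03,0,0,0],[0,0,0,0,0,0]],
])

```text
t: 13.65
ee_pos: [0.491, -0.1363, 0.1937]
tcp_rot: [2.836, 1.35, -0.001]
contact_force: [-5.4, -1.8, 3.9]
opening: 0.396
gripper_force: 72.5
```

Call:
carry_out([
  [[0,0,0,0,0,0],[0,0,0,0,0,0],[0,0,0,0,0,0],[0,0,0,0,0,0],[0,0,0,0,0,0]],
], hand=100)

```text
t: 14.28
ee_pos: [0.4914, -0.136, 0.1934]
tcp_rot: [2.836, 1.351, 0.0]
contact_force: [-0.2, 0.8, -0.7]
opening: 0.999
gripper_force: 0.0
```

Call:
carry_out([
  [[0,0,-0.5,0,0,0],[0,0,-0.9,0,0,0],[0,0,-0.9,0,0,0],[0,0,-0.7,0,0,0],[0,0,0,0,0,0]],
])

```text
t: 14.9
ee_pos: [0.492, -0.1362, 0.2703]
tcp_rot: [2.834, 1.349, 0.004]
contact_force: [-0.1, 0.4, 0.6]
opening: 1.002
gripper_force: 0.0
```

```bash
python3 - <<'E'
from h import *
go((.491,-.136,.27),51.)
I={}
for n in('side','top'): I[n]=optics.read_camera(n)[:,:,::-1];cv2.imwrite(f'pics/{n}4.png',I[n])
m,o,A=cam('side')
def pr(p): q=A.T@(np.array(p)-o);return np.array((m['cx']+m['fx']*q[0]/-q[2],m['cy']-m['fy']*q[1]/-q[2]))
h=cv2.cvtColor(I['side'],cv2.COLOR_BGR2HSV)
c,st=blob(cv2.inRange(h,(18,110,70),(35,255,255)),(390,140,425,185));print('cap',c,st)
for z in(.0665,.0665+.012): print('pred cap',pr((.4906,-.1366,z+.098)),'pad raised',pr((.4906+.067*.629,-.1366+.067*.777,z+.055)))
A=cv2.convertScaleAbs(cv2.resize(I['side'][130:260,330:490],None,fx=4.6,fy=4.6,interpolation=2),alpha=1.4);cv2.imwrite('pics/s4c.png',A)
E
```

```text
t 14.90 pos [ 0.492  -0.1362  0.2703] yaw 50.91 tilt [ 0.0033 -0.0011 -1.    ] F [-0.1  0.4  0.6] open 1.002
turn wz units -0.011 shift units [-0.02  -0.037  0.01 ]
cap [408.36 166.36] [403 163  12   8  75]
pred cap [408.93238369 166.19185812] pad raised [375.16105484 190.40645038]
pred cap [409.56464874 160.76966737] pad raised [375.56956966 185.18461111]
```

View pics/s4c.png

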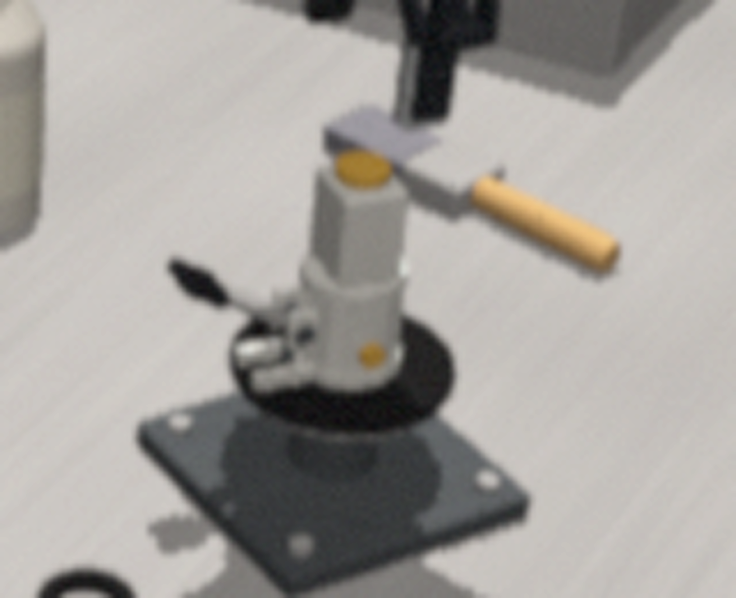

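The cap is at (408.4,166.4) against a home prediction of (408.9,166.2), so it is seated. To be sure the opening fingers did not lift it, I give the cap a light nudge with shut fingers.

Call:
carry_out([
  [[0,0,0,0,0,0],[0,0,0,0,0,0],[0,0,0,0,0,0],[0,0,0,0,0,0],[0,0,0,0,0,0]],
], hand=0, grip_force=40)

```text
t: 15.62
ee_pos: [0.4913, -0.136, 0.2683]
tcp_rot: [-2.836, -1.35, 0.0]
contact_force: [-0.2, -0.1, 0.7]
opening: 0.001
gripper_force: 0.0
```

Call:
carry_out([
  [[0,0,0.4,0,0,0],[0,0,0.4,0,0,0],[0,0,0.2,0,0,0],[0,0,0.1,0,0,0],[0,0,0,0,0,0]],
])

```text
t: 16.25
ee_pos: [0.4913, -0.136, 0.2408]
tcp_rot: [-2.836, -1.35, 0.0]
contact_force: [-0.4, -0.3, 0.6]
opening: 0.0
gripper_force: 0.0
```

Call:
carry_out([
  [[0,0,0.06,0,0,0],[0,0,0.06,0,0,0],[0,0,0,0,0,0]],
])

```text
t: 16.62
ee_pos: [0.4913, -0.1361, 0.2379]
tcp_rot: [2.836, 1.35, -0.0]
contact_force: [-0.6, -0.8, 0.1]
opening: -0.0
gripper_force: 0.0
```

Call:
carry_out([
  [[0,0,0.04,0,0,0],[0,0,0,0,0,0]],
])

```text
t: 16.88
ee_pos: [0.4912, -0.1361, 0.2369]
tcp_rot: [2.836, 1.35, -0.0]
contact_force: [0.3, 0.3, 0.3]
opening: 0.001
gripper_force: 0.0
```

Call:
carry_out([
  [[0,0,0.04,0,0,0],[0,0,0,0,0,0]],
])

```text
t: 17.12
ee_pos: [0.4912, -0.136, 0.2358]
tcp_rot: [-2.836, -1.35, 0.0]
contact_force: [0.1, -0.0, -0.3]
opening: -0.001
gripper_force: 0.0
```

Call:
carry_out([
  [[0,0,0.03,0,0,0],[0,0,0,0,0,0]],
])

```text
t: 17.38
ee_pos: [0.4913, -0.1361, 0.2351]
tcp_rot: [-2.836, -1.35, 0.0]
contact_force: [0.3, 0.3, -0.5]
opening: -0.001
gripper_force: 0.0
```

Call:
carry_out([
  [[0,0,0.04,0,0,0],[0,0,0,0,0,0]],
])

```text
t: 17.62
ee_pos: [0.4912, -0.136, 0.2341]
tcp_rot: [-2.836, -1.351, 0.0]
contact_force: [0.3, 0.2, -0.7]
opening: -0.0
gripper_force: 0.0
```

Call:
carry_out([
  [[0,0,0.04,0,0,0],[0,0,0,0,0,0]],
])

```text
t: 17.88
ee_pos: [0.4913, -0.1361, 0.2331]
tcp_rot: [-2.836, -1.35, 0.0]
contact_force: [-0.1, -1.6, 0.7]
opening: -0.0
gripper_force: 0.0
```

Call:
carry_out([
  [[0,0,0.04,0,0,0],[0,0,0,0,0,0]],
])

```text
t: 18.12
ee_pos: [0.4912, -0.136, 0.2321]
tcp_rot: [-2.836, -1.35, 0.0]
contact_force: [0.7, 0.5, 0.7]
opening: 0.001
gripper_force: 0.0
```

Call:
carry_out([
  [[0,0,0.04,0,0,0],[0,0,0.03,0,0,0],[0,0,0,0,0,0]],
])

```text
t: 18.5
ee_pos: [0.4914, -0.1361, 0.231]
tcp_rot: [2.836, 1.35, 0.0]
contact_force: [-2.0, -0.1, 7.7]
opening: 0.0
gripper_force: 3.8
```

Call:
carry_out([
  [[0,0,0.04,0,0,0],[0,0,0.03,0,0,0],[0,0,0,0,0,0]],
])

```text
t: 18.88
ee_pos: [0.492, -0.1361, 0.2306]
tcp_rot: [2.835, 1.35, 0.002]
contact_force: [-4.5, 1.4, 18.0]
opening: 0.001
gripper_force: 8.7
```

The nudge shows 18 N over 0.7 mm, the seal's own stiffness, so it is firmly home. Now the lever.

Call:
carry_out([
  [[0,0,-0.5,0,0,0],[0.2,0,-0.3,0,0,0],[0.8,0,0,0,0,0],[0.9,0,0,0,0,0],[0.8,0,0,0,0,0]],
])

```text
t: 19.5
ee_pos: [0.5345, -0.0827, 0.2487]
tcp_rot: [-2.836, -1.351, -0.0]
contact_force: [0.2, -0.2, -0.6]
opening: 0.001
gripper_force: 0.0
```

Call:
carry_out([
  [[0,0,0.5,0,0,0],[0,0,0.6,0,0,0],[0,0,0.4,0,0,0],[0,0,0.2,0,0,0],[0,0,0,0,0,0]],
])

```text
t: 20.12
ee_pos: [0.5336, -0.084, 0.2058]
tcp_rot: [-2.837, -1.35, 0.001]
contact_force: [-0.2, -0.6, 0.1]
opening: -0.004
gripper_force: 0.0
```

```bash
python3 - <<'E'
from h import *
go((.4906+.068*.629,-.1366+.068*.777,.200),51.)
E
```

```text
t 20.12 pos [ 0.5336 -0.084   0.2058] yaw 50.89 tilt [-7.e-04  0.e+00 -1.e+00] F [-0.2 -0.6  0.1] open -0.004
turn wz units -0.014 shift units [ 0.002 -0.012  0.23 ]
```

Call:
carry_out([
  [[0,0,0.15,0,0,0],[0,0,0.15,0,0,0],[0.03,0,0.15,0,0,0],[0,0,0,0,0,0]],
])

```text
t: 20.62
ee_pos: [0.5346, -0.0829, 0.195]
tcp_rot: [2.836, 1.351, 0.001]
contact_force: [1.3, -0.1, 3.2]
opening: -0.002
gripper_force: 1.2
```

Call:
carry_out([
  [[0.08,0,0.15,0,0,0],[0.08,0,0.15,0,0,0],[0.06,0,0.15,0,0,0],[0,0,0,0,0,0]],
])

```text
t: 21.12
ee_pos: [0.5378, -0.0787, 0.1832]
tcp_rot: [-2.836, -1.351, 0.0]
contact_force: [1.4, -0.3, 2.0]
opening: 0.002
gripper_force: 1.0
```

Call:
carry_out([
  [[0.05,0,0.2,0,0,0],[0.04,0,0.2,0,0,0],[0.03,0,0.2,0,0,0],[0.02,0,0.2,0,0,0],[0,0,0,0,0,0]],
])

```text
t: 21.75
ee_pos: [0.5397, -0.0763, 0.1631]
tcp_rot: [-2.836, -1.35, 0.001]
contact_force: [1.0, -1.0, 2.1]
opening: 0.002
gripper_force: 1.0
```

Call:
carry_out([
  [[0,0,0.15,0,0,0],[0,0,0.15,0,0,0],[0,0,0,0,0,0]],
])

```text
t: 22.12
ee_pos: [0.5398, -0.0763, 0.1562]
tcp_rot: [2.836, 1.35, -0.001]
contact_force: [-2.2, -0.0, 8.5]
opening: 0.001
gripper_force: 3.7
```

Call:
carry_out([
  [[0,0,0.06,0,0,0],[0,0,0,0,0,0]],
])

```text
t: 22.38
ee_pos: [0.5399, -0.0764, 0.1553]
tcp_rot: [2.836, 1.35, -0.0]
contact_force: [-3.5, -0.2, 13.8]
opening: -0.003
gripper_force: 6.2
```

Call:
carry_out([
  [[0,0,0.04,0,0,0],[0,0,0,0,0,0]],
])

```text
t: 22.62
ee_pos: [0.54, -0.0763, 0.1546]
tcp_rot: [2.836, 1.35, 0.0]
contact_force: [-4.2, 1.0, 15.0]
opening: -0.001
gripper_force: 6.8
```

```bash
python3 - <<'E'
from h import *
go((.4906+.079*.629,-.1366+.079*.777,.15),51.)
im=optics.read_camera('side')[:,:,::-1];cv2.imwrite('pics/s5.png',im)
cv2.imwrite('pics/s5c.png',cv2.convertScaleAbs(cv2.resize(im[130:260,330:490],None,fx=4.6,fy=4.6,interpolation=2),alpha=1.5))
E
```

```text
t 22.62 pos [ 0.54   -0.0763  0.1546] yaw 50.90 tilt [ 4.e-04 -8.e-04 -1.e+00] F [-4.2  1.  15. ] open -0.001
turn wz units -0.012 shift units [ 0.04  -0.018  0.185]
```

View pics/s5c.png

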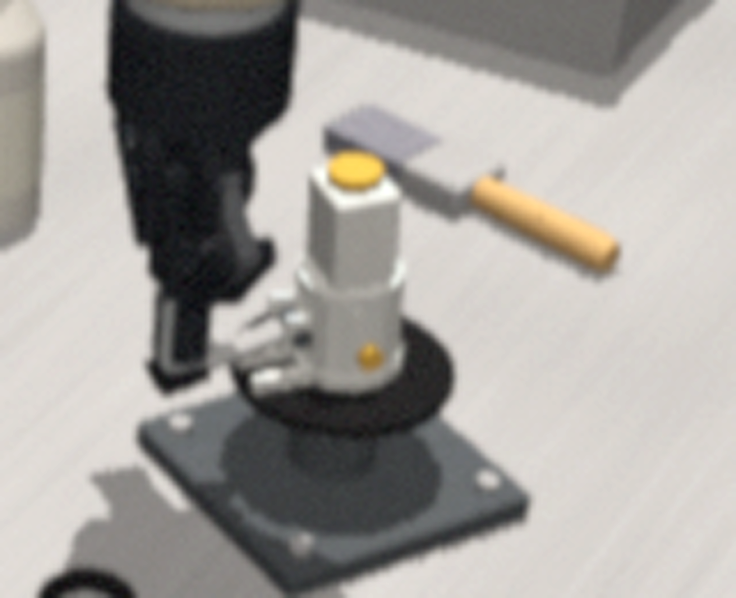

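The lever is nearly down, with the fingers on the pad's inner part. I shift outward for better leverage and press again.

Call:
carry_out([
  [[0,0,-0.3,0,0,0],[0.3,0,0,0,0,0],[0,0,0.25,0,0,0],[0,0,0,0,0,0]],
])

```text
t: 23.18
ee_pos: [0.5457, -0.0693, 0.1548]
tcp_rot: [-2.836, -1.352, -0.003]
contact_force: [0.9, 2.6, 7.1]
opening: 0.001
gripper_force: 3.8
```

Call:
carry_out([
  [[0,0,0.06,0,0,0],[0,0,0.04,0,0,0],[0,0,0,0,0,0]],
])

```text
t: 23.55
ee_pos: [0.5459, -0.0692, 0.1531]
tcp_rot: [2.835, 1.352, 0.004]
contact_force: [-1.7, 2.1, 13.0]
opening: -0.003
gripper_force: 6.6
```

Call:
carry_out([
  [[0,0,0.06,0,0,0],[0,0,0,0,0,0]],
])

```text
t: 23.8
ee_pos: [0.5461, -0.069, 0.1518]
tcp_rot: [2.835, 1.352, 0.005]
contact_force: [-1.3, 2.7, 16.0]
opening: -0.001
gripper_force: 7.8
```

Call:
carry_out([
  [[0,0,0.03,0,0,0],[0,0,0,0,0,0],[0,0,0,0,0,0]],
])

```text
t: 24.18
ee_pos: [0.5462, -0.0687, 0.1511]
tcp_rot: [2.835, 1.352, 0.006]
contact_force: [0.5, 3.4, 12.4]
opening: -0.003
gripper_force: 6.9
```

Call:
carry_out([
  [[0,0,-0.5,0,0,0],[0,0,-1,0,0,0],[0,0,-1,0,0,0],[0,0,-1,0,0,0],[0,0,-0.6,0,0,0]],
])

```text
t: 24.8
ee_pos: [0.5446, -0.0705, 0.2533]
tcp_rot: [2.836, 1.35, -0.0]
contact_force: [0.8, -0.9, -0.1]
opening: 0.003
gripper_force: 0.0
```

Call:
carry_out([
  [[-0.8,0,-0.3,0,0,0],[-1,0,0,0,0,0],[-1,0,0,0,0,0],[-0.8,0,0,0,0,0],[0,0,0,0,0,0]],
])

```text
t: 25.42
ee_pos: [0.4868, -0.1415, 0.2596]
tcp_rot: [-2.838, -1.346, 0.003]
contact_force: [0.2, 0.5, -0.3]
opening: -0.003
gripper_force: 0.0
```

```bash
python3 - <<'E'
from h import *
I={}
s=env.observe()
for n in('side','wrist','top'): I[n]=optics.read_camera(n)[:,:,::-1];cv2.imwrite(f'pics/{n}6.png',I[n])
m,o,A=cam('side')
def pr(p): q=A.T@(np.array(p)-o);return np.array((m['cx']+m['fx']*q[0]/-q[2],m['cy']-m['fy']*q[1]/-q[2]))
h=cv2.cvtColor(I['side'],cv2.COLOR_BGR2HSV)
c,st=blob(cv2.inRange(h,(18,110,70),(35,255,255)),(390,140,425,185));print('cap',c,st)
c,st=blob(cv2.inRange(h,(0,0,0),(180,255,45)),(350,185,379,225));print('pad',c,st)
for q in(.6,.75,.83,.907):
    th=np.radians(40)-q; n=-.004; r=.026+.054*np.cos(th)-n*-np.sin(th)*-1; z=.024+.054*np.sin(th)+n*np.cos(th)
    print(q,pr((.4906+r*.629,-.1366+r*.777,.0665+z)).round(1))
print('cap pred',pr((.4906,-.1366,.1645)))
B=cv2.resize(I['side'][140:240,335:455],(600,500),interpolation=2);cv2.imwrite('pics/s6c.png',cv2.convertScaleAbs(B,alpha=1.5))
E
```

```text
cap [407.76       166.54666667] [403 163  11   8  75]
pad [367.4057971  208.56521739] [362 205  12   8  69]
0.6 [368.  204.1]
0.75 [367.9 207.5]
0.83 [368.1 209.2]
0.907 [368.5 210.8]
cap pred [408.93238369 166.19185812]
```

View pics/s6c.png

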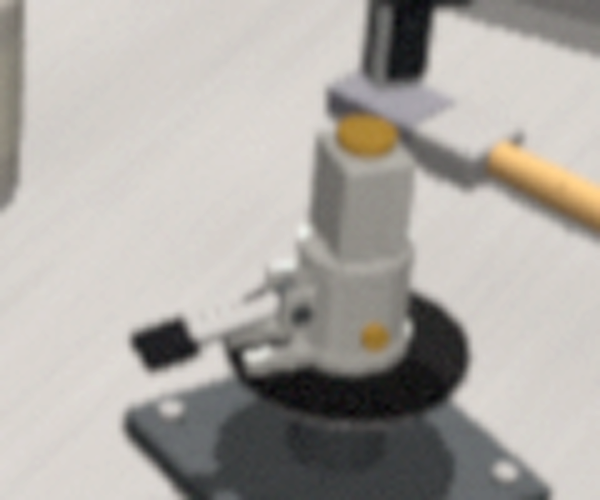

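The lever now droops below level with the pad at crop (165,343). It reads about 0.80–0.83 rad, short of the stop, so I press once more, farther down.

Call:
carry_out([
  [[0.8,0,0,0,0,0],[1,0,0,0,0,0],[1,0,0,0,0,0],[0.8,0,0,0,0,0],[0,0,0,0,0,0]],
])

```text
t: 26.2
ee_pos: [0.5455, -0.0682, 0.2599]
tcp_rot: [-2.833, -1.355, -0.001]
contact_force: [-0.3, 1.1, 0.1]
opening: -0.0
gripper_force: 0.0
```

Call:
carry_out([
  [[0,0,0.8,0,0,0],[0,0,1,0,0,0],[0,0,1,0,0,0],[0,0,0.8,0,0,0],[0,0,0.3,0,0,0]],
])

```text
t: 26.82
ee_pos: [0.5438, -0.071, 0.1615]
tcp_rot: [-2.836, -1.349, 0.003]
contact_force: [-0.0, 0.3, -0.8]
opening: 0.001
gripper_force: 0.0
```

Call:
carry_out([
  [[0,0,0.15,0,0,0],[0,0,0.08,0,0,0],[0,0,0,0,0,0]],
])

```text
t: 27.2
ee_pos: [0.5449, -0.0703, 0.1574]
tcp_rot: [2.836, 1.35, 0.001]
contact_force: [0.6, -1.2, 0.3]
opening: -0.004
gripper_force: 0.0
```

Call:
carry_out([
  [[0,0,0.12,0,0,0],[0,0,0.12,0,0,0],[0,0,0,0,0,0]],
])

```text
t: 27.58
ee_pos: [0.5459, -0.07, 0.1523]
tcp_rot: [2.835, 1.35, 0.004]
contact_force: [-0.3, -0.2, 10.1]
opening: -0.001
gripper_force: 5.2
```

Call:
carry_out([
  [[0,0,0.06,0,0,0],[0,0,0.04,0,0,0],[0,0,0,0,0,0]],
])

```text
t: 27.95
ee_pos: [0.5461, -0.07, 0.1507]
tcp_rot: [2.834, 1.35, 0.005]
contact_force: [-3.4, 0.8, 17.5]
opening: 0.001
gripper_force: 8.3
```

Call:
carry_out([
  [[0,0,0.05,0,0,0],[0,0,0,0,0,0]],
])

```text
t: 28.2
ee_pos: [0.5462, -0.07, 0.1499]
tcp_rot: [2.834, 1.35, 0.005]
contact_force: [-4.3, 0.3, 22.3]
opening: -0.004
gripper_force: 10.2
```

22 N against a firm stop, so I don't go further. I retract and measure, calibrating against the raised-lever picture.

Call:
carry_out([
  [[0,0,-0.5,0,0,0],[0,0,-1,0,0,0],[0,0,-1,0,0,0],[0,0,-1,0,0,0],[0,0,-0.7,0,0,0]],
])

```text
t: 28.82
ee_pos: [0.5449, -0.0703, 0.2534]
tcp_rot: [2.836, 1.35, 0.001]
contact_force: [0.1, 0.9, -0.4]
opening: 0.001
gripper_force: 0.0
```

Call:
carry_out([
  [[-1,0,-0.3,0,0,0],[-1,0,0,0,0,0],[-1,0,0,0,0,0],[-1,0,0,0,0,0],[0,0,0,0,0,0]],
])

```text
t: 29.45
ee_pos: [0.4805, -0.1495, 0.2596]
tcp_rot: [2.838, 1.346, -0.002]
contact_force: [-0.1, 0.7, 0.3]
opening: 0.003
gripper_force: 0.0
```

```bash
python3 - <<'E'
from h import *
im=optics.read_camera('side')[:,:,::-1];cv2.imwrite('pics/side7.png',im);cv2.imwrite('pics/top7.png',optics.read_camera('top')[:,:,::-1])
m,o,A=cam('side')
def pr(p): q=A.T@(np.array(p)-o);return np.array((m['cx']+m['fx']*q[0]/-q[2],m['cy']-m['fy']*q[1]/-q[2]))
for f in('side4','side6','side7'):
    h=cv2.cvtColor(cv2.imread(f'pics/{f}.png'),cv2.COLOR_BGR2HSV);v=h[...,2]
    for T in(45,60):
        c,st=blob(cv2.inRange(h,(0,0,0),(180,255,T)),(355,175,379,225));print(f,T,'pad',c.round(2),st)
    c,st=blob(cv2.inRange(h,(18,110,70),(35,255,255)),(390,140,425,185));print('cap',c.round(2))
    c,st=blob(cv2.inRange(h,(8,110,60),(35,255,255)),(400,195,420,215));print('knob',c.round(2))
for q in(0,.75,.83,.907):
    th=np.radians(40)-q
    P=[]
    for a in(-.012,.012):
      for b in(-.012,.012):
        for n in(0,-.008):
          r=.026+(.054+a)*np.cos(th)-n*np.sin(th);z=.024+(.054+a)*np.sin(th)+n*np.cos(th)
          P.append(pr((.4906+r*.629-b*.777,-.1366+r*.777+b*.629,.0665+z)))
    H=cv2.convexHull(np.float32(P));M=cv2.moments(H);print(q,round(M['m10']/M['m00'],2),round(M['m01']/M['m00'],2),H.min((0,1)),H.max((0,1)))
E
```

```text
side4 45 pad [372.81 191.34] [368 187  11   9  47]
side4 60 pad [372.8  191.19] [367 187  12   9  54]
cap [408.36 166.36]
knob [410.56 206.78]
side6 45 pad [367.41 208.57] [362 205  12   8  69]
side6 60 pad [367.64 208.64] [362 204  13  10  78]
cap [407.76 166.55]
knob [409.65 207.  ]
side7 45 pad [367.43 208.97] [362 205  12   9  67]
side7 60 pad [367.63 208.91] [362 205  13   9  78]
cap [406.93 166.01]
knob [409.79 206.37]
0 373.77 190.39 [366.0209  183.00578] [381.57806 197.73654]
0.75 367.95 207.52 [360.08597 201.31247] [375.88596 213.75014]
0.83 368.17 209.23 [360.18738 202.67583] [376.14636 215.81047]
0.907 368.53 210.81 [360.4657  203.94919] [376.585   217.70735]
```

I have used up the picture allowance (11 viewed, one over the limit), so from here I measure by numbers only. I take two wrist views of the pad and cap to triangulate the lever's height.

```bash
cat > look.py <<'E'
import sys;from h import *
f=sys.argv[1];s=env.observe();im=optics.read_camera('wrist')[:,:,::-1];cv2.imwrite(f'pics/{f}.png',im);np.save(f+'.npy',s,allow_pickle=True)
h=cv2.cvtColor(im,cv2.COLOR_BGR2HSV);m,o,A=cam('wrist',s)
def pr(p): q=A.T@(np.array(p)-o);return np.array((m['cx']+m['fx']*q[0]/-q[2],m['cy']-m['fy']*q[1]/-q[2]))
r=.079;e=pr((.4906+r*.629,-.1366+r*.777,.078));k=pr((.4906,-.1366,.1645));print('expect pad',e,'cap',k, 't',s['t'],s['ee_pos'])
for n,(u,v),mk,w in(('pad',e,[cv2.inRange(h,(0,0,0),(180,255,T)) for T in(25,32,40)],40),('cap',k,[cv2.inRange(h,(18,110,70),(35,255,255))],60)):
    for M in mk:
        b=(max(0,int(u)-w),max(0,int(v)-w),int(u)+w,int(v)+w)
        try:c,st=blob(M,b);print(n,c.round(1),st)
        except Exception as x:print(n,x)
x,y=map(int,e);print(cv2.cvtColor(im,6)[y-36:y+37:4,x-40:x+41:4])
E
python3 look.py wa
```

```text
expect pad [326.03054724 100.87439403] cap [326.27943386 258.24445211] t 29.55 [ 0.48191726 -0.14754762  0.25973424]
pad [341.  118.7] [340 118   3   2   3]
pad [314.3 114.8] [312 109   7  10  24]
pad [328.3  98.7] [312  83  34  38 862]
cap [327.4 253. ] [ 304  230   48   47 1684]
[[164 161 166 164 164 163 164 161 168 164 164 164 166 165 164 163 168 162
  164 165 166]
 [164 163 161 166 166 167 164 164 161 167 164 161 161 166 164 165 163 167
  164 164 165]
 [164 163 166 165 164 164 168 163 165 166 168 163 162 164 165 164 166 168
  164 164 163]
 [163 164 165 165 168 165 165 165 166 166 169 167 165 163 165 167 165 164
  166 164 165]
 [169 162 164 164 163 166 166 163 163 166 165 168 162 165 162 167 163 164
  166 166 164]
 [165 165 166 165 161 158 163  37  32  32  29  30  32  27  36 126 167 162
  165 165 164]
 [163 163 166 166 160 106 104  32  32  38  36  29  38  36  37  45 163 168
  164 164 166]
 [170 164 167 163 132 106 105  36  38  38  38  33  40  35  36  54 164 166
  168 165 166]
 [169 168 163 168 109 105  91  36  36  37  37  37  35  38  38  54 164 162
  167 165 166]
 [163 170 166 164
[... 173 characters left out ...]
5 173 133 105  94  39  39  42  44  37  40  43  38  63 166 165
  165 163 165]
 [162 171 168 168 169 104  85  34  45  41  43  42  43  37  40  67 167 167
  165 165 157]
 [162 165 173 164 171 165 100  31  32  52  37  45  42  29  36  81 111  85
   63  72  78]
 [165 162 165 173 164 168 108 103  83 170 175 168 166  98  46  78  85  91
   90  91  88]
 [171 165 160 169 151 108 105  69  60 173 174 171 167 107  91  91  93  90
   91  91  88]
 [137 107  72  72  75  75  56  60  67 173 176 173 168 106  92  92  93  89
   90  90  91]
 [ 80  88  86  89  92  90  57  58  71 174 176 170 170 107  86  88  91  90
   90  89  89]
 [ 86  87  86  88  89  90  60  61  68 174 178 172 171  98  91  89  92  90
   91  87  90]]
```

Call:
carry_out([
  [[0,1,0,0,0,0],[0,1,0,0,0,0],[0,1,0,0,0,0],[0,0,0,0,0,0],[0,0,0,0,0,0]],
])

```text
t: 30.22
ee_pos: [0.5399, -0.1939, 0.2593]
tcp_rot: [-2.835, -1.352, 0.0]
contact_force: [-0.8, -0.5, 0.3]
opening: -0.003
gripper_force: 0.0
```

```bash
cat >> h.py <<'E'
def edges(f,zt=(.04,.2)):
    """left edge column (subpixel, half level) of pad and of cap near their middle row"""
    s=np.load(f+'.npy',allow_pickle=True).item();im=cv2.imread(f'pics/{f}.png');g=cv2.cvtColor(im,6).astype(float);h=cv2.cvtColor(im,cv2.COLOR_BGR2HSV)
    return s,g,h
E
sed -i '/^x,y=map/d' look.py; python3 look.py wb
python3 - <<'E'
from h import *
for f in('wa','wb'):
    s,g,h=edges(f);m,o,A=cam('wrist',s)
    r=.079;q=A.T@(np.array((.4906+r*.629,-.1366+r*.777,.078))-o);u=int(m['cx']+m['fx']*q[0]/-q[2]);v=int(m['cy']-m['fy']*q[1]/-q[2])
    print(f,u,v)
    for y in range(v-24,v+25,4):print(y,g[y,u-26:u+27:1].astype(int)[::2])
E
```

```text
expect pad [216.06403411 101.59069916] cap [180.4605701  259.33309537] t 30.225 [ 0.53987137 -0.19388076  0.2593042 ]
pad [232.4 114.7] [226 107  10  13  43]
pad [220.6 108.9] [201  85  35  36 494]
pad [218.  101.4] [ 201   84   35   37 1152]
cap [179.4 253.8] [ 155  231   50   47 1779]
wa 326 100
76 [164 168 165 165 165 165 164 165 163 166 163 166 165 169 168 167 164 165
 162 163 162 165 167 167 163 165 164]
80 [164 163 165 166 166 166 164 163 166 163 166 166 164 165 168 168 166 162
 165 165 161 162 163 167 169 163 167]
84 [165 161 140 158 161 163 122  37  29  32  28  32  33  29  30  30  29  32
  32  27  30  36  47 126 164 167 167]
88 [164 160 114 106 106 104  34  32  37  32  37  38  36  36  33  29  31  38
  34  36  36  37  36  45 147 163 167]
92 [163 132 103 106 105 105  35  36  39  38  37  38  31  38  36  33  34  40
  33  35  37  36  34  54 157 164 166]
96 [159 109 106 105 107  91  33  36  37  36  38  37  39  37  38  37  38  35
  39  38  35  38  34  54 160 164 164]
100 [165 161 107 105 104  93  31  37  36  37  37  37  38  33  32  37  42  37
  40  40  37  36  34  54 161 164 164]
10
[... 1487 characters left out ...]
8 110 109]
105 [165 162 162 161 165  78  36  31  37  36  33  25  34  26  27  26  25  28
  26  20  29  22  12  55 107 106 104]
109 [167 166 166 159 159  76  21  29  24  29  27  26  24  25  20  23  30  30
  29  28  32  27  17  52 106 107 105]
113 [168 168 167 167 161  75  24  24  28  20  30  32  30  36  28  31  33  29
  30  31  32  22  18  55 107 105 105]
117 [168 164 168 168 145 130  28  19  29  23  40  38  42  40  36  35  32  28
  16  25  12  25  19  63 105 109 108]
121 [168 169 138 108 109 108 106 104  98  90 109 113 113 109 110 109 111 113
  87  61  66  73 103 106 105 102 102]
125 [166 139 108 107 105 106 107 108 109  95 108 111 114 109 112 111 112 109
  86  58  55  52  51  57  57  57  58]
```

```bash
python3 - <<'E'
from h import *
E={}
for f in('wa','wb'):
    s,g,h=edges(f)
    row={'wa':range(90,112),'wb':range(91,113)}[f];x0={'wa':300,'wb':188}[f]
    e=[]
    for y in row:
        l=g[y,x0:x0+25];bg=l[4:9].mean() if f=='wa' else l[:8].mean();t=(bg+35)/2
        k=np.where(l>t)[0].max();e.append(x0+k+(l[k]-t)/(l[k]-l[k+1]))
    pe=np.median(e)
    c={'wa':253,'wb':254}[f];sat=h[...,1].astype(float);x0={'wa':292,'wb':143}[f];e=[]
    for y in range(c-5,c+6):
        l=sat[y,x0:x0+25];t=(l[:6].mean()+l[-6:].mean())/2;k=np.where(l<t)[0].max();e.append(x0+k+(t-l[k])/(l[k+1]-l[k]))
    ce=np.median(e);E[f]=(s,pe,np.mean(row),ce,c);print(f,pe,ce)
a,b=E['wa'],E['wb']
P=tri(ray('wrist',a[1],a[2],a[0]),ray('wrist',b[1],b[2],b[0]));C=tri(ray('wrist',a[3],a[4],a[0]),ray('wrist',b[3],b[4],b[0]))
X=np.array([.629,.777]);Y=np.array([.777,-.629])
for n,q in(('pad',P),('cap',C)): d=q[0][:2]-[.4906,-.1366];print(n,q,'radial',d@X,'lat',d@Y)
print('cap-pad z',C[0][2]-P[0][2])
E
```

```text
wa 310.76559139784945 304.412037037037
wb 199.5987058080808 154.85792349726776
pad (array([ 0.53242937, -0.06881589,  0.08071056]), np.float64(0.00018710692063438238)) radial 0.07897893124803188 lat -0.010134784913776583
cap (array([ 0.48480571, -0.12654793,  0.16782017]), np.float64(3.4874886372803285e-05)) radial 0.004165850524934523 lat -0.010824921639981389
cap-pad z 0.08710961496541401
```

By triangulation (pad 87 mm below the cap, corrected for tilt) the lever is at about 0.88 rad. But the cap has leaned roughly 3–4 mm towards the lever, a tilt of 0.035–0.05 rad against the 0.07 limit. I nudge the block upright with a light sideways push.

Call:
carry_out([
  [[0.6,-0.75,0,0,0,0],[0.6,-0.75,0,0,0,0],[0.6,-0.75,0,0,0,0],[0.55,-0.72,0,0,0,0],[0,0,0.2,0,0,0]],
])

```text
t: 30.9
ee_pos: [0.519, -0.1005, 0.2552]
tcp_rot: [2.834, 1.356, 0.002]
contact_force: [0.2, 0.3, 0.3]
opening: 0.002
gripper_force: 0.0
```

Call:
carry_out([
  [[0,0,0.6,0,0,0],[0,0,0.6,0,0,0],[0,0,0.35,0,0,0],[0,0,0,0,0,0]],
])

```text
t: 31.4
ee_pos: [0.5188, -0.103, 0.2147]
tcp_rot: [-2.836, -1.349, 0.002]
contact_force: [-0.2, 0.1, -0.1]
opening: 0.001
gripper_force: 0.0
```

Call:
carry_out([
  [[-0.2,0,0,0,0,0],[-0.15,0,0,0,0,0],[-0.1,0,0,0,0,0],[0,0,0,0,0,0]],
])

```text
t: 31.9
ee_pos: [0.5121, -0.1118, 0.2161]
tcp_rot: [2.836, 1.35, 0.0]
contact_force: [1.3, -0.1, -0.3]
opening: -0.0
gripper_force: 0.0
```

Call:
carry_out([
  [[-0.08,0,0,0,0,0],[0,0,0,0,0,0]],
])

```text
t: 32.15
ee_pos: [0.5109, -0.1131, 0.2159]
tcp_rot: [2.837, 1.35, 0.0]
contact_force: [0.2, 0.4, -0.5]
opening: 0.004
gripper_force: 0.0
```

Call:
carry_out([
  [[-0.08,0,0,0,0,0],[0,0,0,0,0,0]],
])

```text
t: 32.4
ee_pos: [0.5097, -0.1146, 0.2159]
tcp_rot: [2.836, 1.35, 0.0]
contact_force: [-0.2, 0.5, 0.7]
opening: -0.003
gripper_force: 0.3
```

Call:
carry_out([
  [[-0.06,0,0,0,0,0],[0,0,0,0,0,0]],
])

```text
t: 32.65
ee_pos: [0.5088, -0.1158, 0.216]
tcp_rot: [2.836, 1.35, 0.0]
contact_force: [-0.0, 0.3, 0.8]
opening: -0.002
gripper_force: 0.5
```

Call:
carry_out([
  [[-0.06,0,0,0,0,0],[0,0,0,0,0,0]],
])

```text
t: 32.9
ee_pos: [0.5077, -0.117, 0.2159]
tcp_rot: [2.836, 1.35, 0.0]
contact_force: [-0.0, 1.3, -0.0]
opening: 0.001
gripper_force: 0.6
```

Call:
carry_out([
  [[-0.05,0,0,0,0,0],[0,0,0,0,0,0]],
])

```text
t: 33.15
ee_pos: [0.5067, -0.1181, 0.2157]
tcp_rot: [-2.837, -1.35, 0.001]
contact_force: [0.1, 0.5, -0.3]
opening: 0.0
gripper_force: 0.3
```

```bash
python3 - <<'E'
from h import *
go((.4906,-.1366,.26),51.)
im=optics.read_camera('side')[:,:,::-1];cv2.imwrite('pics/side8.png',im)
h=cv2.cvtColor(im,cv2.COLOR_BGR2HSV)
print('cap',blob(cv2.inRange(h,(18,110,70),(35,255,255)),(390,140,425,185)))
E
```

```text
t 33.15 pos [ 0.5067 -0.1181  0.2157] yaw 50.91 tilt [-5.e-04 -2.e-04 -1.e+00] F [ 0.1  0.5 -0.3] open 0.000
turn wz units -0.012 shift units [-0.98  -0.035 -1.771]
cap (array([409.73972603, 166.28767123]), array([404, 162,  12,   9,  73], dtype=int32))
```

The cap swung freely to 409.7 (upright is about 408.9). I back away and check that it stays and where it settles.

Call:
carry_out([
  [[0.3,0,0,0,0,0],[0.6,0,-0.3,0,0,0],[0,0,-1,0,0,0],[0,0,-1,0,0,0],[0,0,-0.5,0,0,0]],
])

```text
t: 33.83
ee_pos: [0.5222, -0.0995, 0.2876]
tcp_rot: [2.835, 1.351, 0.003]
contact_force: [-0.2, -0.4, -0.7]
opening: 0.004
gripper_force: 0.0
```

Call:
carry_out([
  [[-1,0,0,0,0,0],[-1,0,0,0,0,0],[-0.9,0,0,0,0,0],[0,0,0,0,0,0],[0,0,0,0,0,0]],
])

```text
t: 34.45
ee_pos: [0.4761, -0.1558, 0.2859]
tcp_rot: [-2.836, -1.351, -0.001]
contact_force: [0.3, 0.7, -0.2]
opening: -0.001
gripper_force: 0.0
```

```bash
python3 look.py wc; python3 - <<'E'
from h import *
im=optics.read_camera('side')[:,:,::-1];cv2.imwrite('pics/side9.png',im)
h=cv2.cvtColor(im,cv2.COLOR_BGR2HSV)
print('cap',blob(cv2.inRange(h,(18,110,70),(35,255,255)),(390,140,425,185))[0],'pad',blob(cv2.inRange(h,(0,0,0),(180,255,60)),(355,175,379,225)))
s=np.load('wc.npy',allow_pickle=True).item()
hw=cv2.cvtColor(cv2.imread('pics/wc.png'),cv2.COLOR_BGR2HSV);mk=cv2.inRange(hw,(18,110,70),(35,255,255))
c,st=blob(mk,(240,150,420,330))
for f in('wa','wb'):
    s2=np.load(f+'.npy',allow_pickle=True).item();m2=cv2.inRange(cv2.cvtColor(cv2.imread(f'pics/{f}.png'),cv2.COLOR_BGR2HSV),(18,110,70),(35,255,255))
    c2,_=blob(m2,(100,180,420,330));d=plane('wrist',*c2,.166,s2)[:2]-[.4906,-.1366];print(f,'cap radial/lat',d@[.629,.777],d@[.777,-.629])
d=plane('wrist',*c,.166,s)[:2]-[.4906,-.1366];print('wc cap radial/lat',d@[.629,.777],d@[.777,-.629])
E
```

```text
expect pad [325.2798533   88.05662855] cap [325.13783219 224.63175039] t 34.45 [ 0.47606543 -0.15582601  0.2859385 ]
pad [316.7 103.7] [316 103   2   2   3]
pad [314.1 100.5] [312  95   6  10  18]
pad [326.8  85.7] [312  71  32  34 739]
cap [325. 224.] [ 305  204   41   41 1292]
cap [408.61428571 166.84285714] pad (array([367.64102564, 208.64102564]), array([362, 204,  13,  10,  78], dtype=int32))
wa cap radial/lat 0.0034207345065037265 0.0005857683949475421
wb cap radial/lat 0.0036029421968999833 0.0005605727319087163
wc cap radial/lat 0.0008135511740440329 -6.114763347629935e-05
```

It is upright again (cap offset 0.8 mm). I triangulate the lever pad once more, now without tilt.

Call:
carry_out([
  [[0,1,0,0,0,0],[0,1,0,0,0,0],[0,1,0,0,0,0],[0,0,0,0,0,0],[0,0,0,0,0,0]],
])

```text
t: 35.17
ee_pos: [0.5336, -0.2029, 0.2855]
tcp_rot: [-2.835, -1.352, 0.001]
contact_force: [0.0, -0.2, -0.0]
opening: 0.003
gripper_force: 0.0
```

```bash
python3 look.py wd; python3 - <<'E'
from h import *
def sub(l,fall):
    t=(np.median(l[:7])+np.median(l[-7:]))/2;k=np.where((l>t) if fall else (l<t))[0].max();return k+(l[k]-t)/(l[k]-l[k+1])
V={}
for f in('wc','wd'):
    s,g,h=edges(f);m,o,A=cam('wrist',s)
    cp,sp=blob(cv2.inRange(h,(0,0,0),(180,255,45)),((290,50,365,125) if f=='wc' else (180,50,260,125)))
    cc,sc=blob(cv2.inRange(h,(18,110,70),(35,255,255)),(100,150,420,330));print(f,sp,cc,sc)
    r0=sp[1]+6;r1=sp[1]+sp[3]-6;x=sp[0]-6
    pe=np.median([x+sub(g[y,x:x+20],True) for y in range(r0,r1)])
    y0=int(cc[1]);x=sc[0]-8;ce=np.median([x+sub(h[y,x:x+20,1].astype(float),False) for y in range(y0-4,y0+5)])
    # outer (top-image) pad edge row
    c0=int(cp[0]);y=sp[1]-8;te=np.median([y+sub(g[y:y+18,q],True) for q in range(c0-9,c0+10)])
    V[f]=(s,pe,sp[1]+sp[3]/2,ce,cc[1],te);print(pe,ce,te)
a,b=V['wc'],V['wd'];P=tri(ray('wrist',a[1],a[2],a[0]),ray('wrist',b[1],b[2],b[0]));C=tri(ray('wrist',a[3],a[4],a[0]),ray('wrist',b[3],b[4],b[0]))
for n,q in(('pad',P),('cap',C)): d=q[0][:2]-[.4906,-.1366];print(n,q,d@[.629,.777],d@[.777,-.629])
dz=C[0][2]-P[0][2];print('dz',dz,'lever',np.radians(40)-np.arcsin((.098-dz-.024)/.054))
E
```

```text
expect pad [224.20177148  87.39466342] cap [194.80092761 224.1189219 ] t 35.175 [ 0.53358793 -0.20288865  0.28553596]
pad [237.8 101.9] [235 100   6   4  14]
pad [239.1  90.3] [232  73  10  31  93]
pad [225.2  86. ] [210  71  32  34 907]
cap [195.  223.2] [ 174  203   43   41 1360]
wc [312  71  32  34 976] [325.01857585 223.99767802] [ 305  204   41   41 1292]
311.1172161172161 305.1012658227848 70.33333333333333
wd [ 210   71   32   34 1007] [195.02132353 223.15661765] [ 174  203   43   41 1360]
208.60551619433198 173.625 69.61176470588235
pad (array([ 0.53202611, -0.06916851,  0.08201677]), np.float64(0.00044816593195117453)) 0.07845129379180517 -0.010226323223226228
cap (array([ 0.48237418, -0.1287683 ,  0.16598233]), np.float64(0.00017425350107029886)) 0.0009111946118399537 -0.011317603188903503
dz 0.08396556149713574 lever 0.8837430690508652
```

The lever reads 0.88 rad. The press contact height agrees: fingertips stopped about 14–15 mm above the underside, which is the pad at its stop. The coupler is upright and the arm is clear, so I hand in.

```bash
python3 -c "
from rig import env,order
s=env.observe();print(s['t'],s['contact_force']);print(order.hand_in())"
```

```text
35.225 [0.46898759 0.23038552 0.0425083 ]
the job is handed in; nothing more can be done
None
```

I handed the job in at 35.2 s, verdict not shown: the coupler is home and upright on the post, the lever measured about 0.88 rad down, the press never passed about 28 N by my estimate, and the arm is clear; I viewed 11 pictures, one over the limit of 10.

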